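Load a bearing kit tray and present it turned, ball centred

TASK

Put the two steel rollers upright, one after the other, into the two bores of the wooden bearing tray, one roller in each, while the tray stands on its mat. Then take the tray by its handle, lift it straight up, about 10 cm clear of the mat, and only then turn it a quarter turn (either way round) so that it is crosswise to the mat, keeping it level so that the loose steel ball stays in the middle of the dish and the rollers stay in their bores. Finish while still holding the tray still and level in the air above the mat, the ball resting at the centre of the dish, and leave the other things on the table where they are.

Things in the scene. Friction and masses are not known exactly. Their poses are not given: they have to be found in the camera images.
- tray: Wooden tray, 124 mm (x) by 200 mm (y, the long way), 0.35 kg; origin at the centre of its underside. Board 6 mm thick; at each y end a block 70 x 38 mm, top 22 mm up, with one bore. In the middle a shallow conical aluminium dish, 100 mm across, sides rising 8 degrees, with a loose ball. A bail handle spans it along x: posts at x = +-56 mm, a level bar over the ball and the balance point.
- handle_grip (a point): Centre of the wooden handle bar, 69 mm above the tray's underside. The bar runs along the tray's x, 104 mm free between the posts; it is 14 mm thick (along y) and 14 mm high (62 to 76 mm above the underside); grip it across its thickness, closing along the tray's y.
- bore_left (a point): Centre of the mouth of the bore at the tray's +y end (78 mm from the middle), 22 mm above the tray's underside. Bore 20 mm across, its mouth countersunk to 28 mm, 16 mm deep, floor 6 mm above the tray's underside.
- bore_right (a point): The same for the bore at the tray's -y end.
- dish_centre (a point): Lowest point of the dish, in the middle of the tray, 8 mm above its underside, 54 mm under the handle bar.
- ball_center (a point): Centre of the loose steel ball, 24 mm across, 56 g, in the dish; it stays centred by itself while the tray is tilted less than 8 degrees and moved gently.
- bench_mat: Black rubber mat fixed to the table, 150 mm (its x) by 230 mm (its y), 3 mm thick; origin at the centre of its underside. The tray stands on it, long side along the mat's long side.
- roller_a: Plain steel bearing roller, a cylinder 16 mm across and 45 mm high, 70 g, standing upright on the table; origin at the centre of its underside, z up. Seated in a bore it stands 29 mm out of the block.
- roller_b: The second, identical roller, standing upright elsewhere on the table.
- screwdriver: Bystander: red-handled screwdriver, 24x180x24 mm, lying on the table; origin at the centre of its underside.
- tape_measure: Bystander: yellow pocket tape measure, 33x86x65 mm; origin at the centre of its underside.
- sanding_block: Bystander: wooden sanding block, 55x97x27 mm; origin at the centre of its underside.

How it is judged:
By the outcome, as a careful person would: the job done as asked, in the order asked, and still so for the second after the job is handed in, while the arm keeps its last pose, push and grip.
It also fails if it takes over 72 s, if anything falls off the work surface, if the arm or the gripper's body presses on something with over 40 N, if the wrist force passes 120 N, or if a joint passes its speed limit or range.

ROBOT

A 6-joint arm with a two-finger parallel gripper is mounted at the origin on a cart in front of the work surface, level with it; the furniture and walls round the work are solid. World frame = base frame: x ahead of the robot, y to its left, z up, the work surface at z = 0. Lengths are in m, angles in rad, forces in N, time in s.
With the tool pointing down it reaches from about 0.35 to 0.975 m from the base axis. Payload 4.9 kg.
Tool frame: the origin (TCP) lies midway between the tips of the shut fingers; the grasp point (between the pads) lies 19 mm behind it; z points along the fingers, y is the line along which they close (so a half turn about z gives the same grasp; the last joint's range is limited). The gripper opens to 85 mm and grips with 20 to 120 N. Pads are 22 mm wide; open, the fingers measure 114 mm over their backs; the gripper's body (76 mm by 85 mm) begins 54 mm behind the grasp point. The pads swing forward as they close: fully open they stand 13 mm farther back than shut.
Start: joints at [-1.415, 0.053, 1.613, -0, 1.476, -0.119], TCP at [0.17, -0.602, 0.231] pointing down, gripper open.
Joint ranges: [-3.01, 3.01], [-1.01, 2.22], [0.06, 2.58], [-1.02, 4.17], [0.09, 2.62], [-3.14, 3.14]. Speed limits (rad/s): [2.57, 2.57, 3.14, 3.14, 3.14, 3.14].

INTERFACE

Orientations are given as a rotation vector (axis times angle).
In Python, from station import ctrl, optics, job gives the robot as it stands.
- The arm moves only by the shell command python3 -m jog 'ROWS' [OPENING] [FORCE]. ROWS is JSON, a list of rows, each a list of 2 entries, a list of its own where there are three numbers: the shift along the tool's x, y, z in m, then the turn, a rotation vector about the tool's x, y, z in rad. A call has 1 to 5 rows; each row is the pose to reach, as a shift and turn from the pose commanded when the call began, along the tool's axes at that moment; what a row does not reach only later rows make up. A row lasts 1/10 s, in which the tool goes at most 50 mm and 8.59 degrees, less where a joint would pass 70% of its speed; a pose out of reach is approached as far as the arm can. A call with a gripper value outside its range is refused whole. OPENING is the opening, from 0 (shut) to 1 (fully open), set as the call begins (- or left out, the last holds). The fingers move at their own pace and stop on an object; FORCE is the grip in N (left out, the last holds). Time passes only in rows, so rows that repeat a pose let the fingers close. It gives the time, the measured TCP pose, the force, the opening and the grip force at its end, in the units of the state.
- ctrl.get_obs(): the state, without advancing time (a new reading comes with each control period).
- optics.get_image(name): name is "scene" or "top" or "wrist"; returns a dict with "image" (384x512x3 uint8, blue, green, red), "fx", "fy", "cx", "cy" (pixels), "rvec" (rotation vector, rad) and "tvec" (3), from world to camera coordinates, as OpenCV has them; the wrist camera has in their place "mount" (4x4, takes a point from camera to tool coordinates, whose origin is the TCP and whose axes are the flange's). Camera axes: x right, y down, z forward; pixel columns grow to the right and rows downward; lengths in m; the calibration is good to about 2 mm. A picture is of the moment at which its call begins: read the wrist's pose just before it. There is no depth.
- job.finish_job(): hands the job in; it is judged then, once.
The state is a dict: "t": time; "q": joint angles; "dq": joint speeds; "effort": joint torques, N m; "tool_pos": TCP position; "tool_rot": TCP orientation; "contact_force": force on the tool from outside, world axes, zero at the start; "wrist_torque": the same for the moment, N m; "opening": finger opening in m; "grip_force": force on a finger pad.
Only numpy, scipy, OpenCV 4.12 (cv2) and the standard library are available. Lean on these libraries where they do the work, as an engineer would, in place of code of your own. Each camera call takes 0.05 s, during which the arm holds its last target. There are 200 camera calls.

## Working session

There is one attempt and no reset: what is moved stays moved. The work goes in short steps, Python scripts to look and compute and a shell command to move; the robot and the scene stay as the last step left them, time stands still between calls to the robot, and variables do not carry over. Pictures are saved under pics/ and viewed, at most 10 in all, crops included, and the job is handed in when it is done.

```bash
mkdir -p pics; ls; cat > h.py <<'E'
import numpy as np, cv2
from scipy.spatial.transform import Rotation as R
from station import ctrl, optics, job
def cam(name):
    o=ctrl.get_obs(); d=optics.get_image(name)
    if 'mount' in d:
        T=np.eye(4);T[:3,:3]=R.from_rotvec(o['tool_rot']).as_matrix();T[:3,3]=o['tool_pos']
        W=T@np.array(d['mount'])
    else:
        W=np.eye(4);r=R.from_rotvec(np.ravel(d['rvec'])).as_matrix();W[:3,:3]=r.T;W[:3,3]=-r.T@np.ravel(d['tvec'])
    d['W']=W; return d
def ray(d,u,v,z):
    p=d['W'][:3,:3]@np.array([(u-d['cx'])/d['fx'],(v-d['cy'])/d['fy'],1]);c=d['W'][:3,3]
    return c+p*(z-c[2])/p[2]
def proj(d,P):
    p=d['W'][:3,:3].T@(np.array(P)-d['W'][:3,3]); return p[0]/p[2]*d['fx']+d['cx'],p[1]/p[2]*d['fy']+d['cy']
def save(d,n,crop=None,s=1):
    i=d['image']
    if crop: a,b,c,e=crop; i=i[b:e,a:c]
    cv2.imwrite('pics/'+n,cv2.resize(i,None,fx=s,fy=s,interpolation=cv2.INTER_CUBIC))
def shift(tgt,yaw=None):
    """tool-frame shift to world TCP target, plus turn about tool z so tool y has world direction yaw (deg), with down correction"""
    o=ctrl.get_obs(); r=R.from_rotvec(o['tool_rot']); M=r.as_matrix()
    s=M.T@(np.array(tgt)-o['tool_pos'])
    cur=np.degrees(np.arctan2(M[1,1],M[0,1])); out=[np.round(s,4).tolist()]
    if yaw is None: yaw=cur
    d=(yaw-cur+90)%180-90
    y=np.radians(cur+d); Y=np.array([np.cos(y),np.sin(y),0]);Z=np.array([0,0,-1.]);X=np.cross(Y,Z)
    rv=(r.inv()*R.from_matrix(np.c_[X,Y,Z])).as_rotvec()
    print('shift',out[0],'turn',np.round(rv,4).tolist(),'curyaw',round(cur,2),'q6',round(o['q'][5],3),'pos',np.round(o['tool_pos'],4))
E
python3 - <<'E'
from h import *
import pickle
for n in('scene','top'):
    d=cam(n); pickle.dump(d,open(n+'.pkl','wb')); save(d,n+'0.png',s=1.56); print(n,np.round(d['W'],3).tolist(),d['fx'])
o=ctrl.get_obs();print(o['t'],o['tool_rot'],o['opening'],o['contact_force'])
E
```

```text
pics
scene [[0.406, -0.383, 0.829, -0.297], [-0.913, -0.153, 0.377, -0.47], [-0.018, -0.911, -0.412, 0.47], [0.0, 0.0, 0.0, 1.0]] 356.90580519864403
top [[0.023, -0.995, 0.096, 0.354], [-1.0, -0.023, -0.001, -0.105], [0.003, -0.096, -0.995, 1.394], [0.0, 0.0, 0.0, 1.0]] 456.10134145440315
0.1 [-3.11011834e+00 -4.30029777e-01  2.92037350e-05] 0.08540795765623607 [ 0.12293451  0.01526373 -0.24995383]
```

View pics/top0.png

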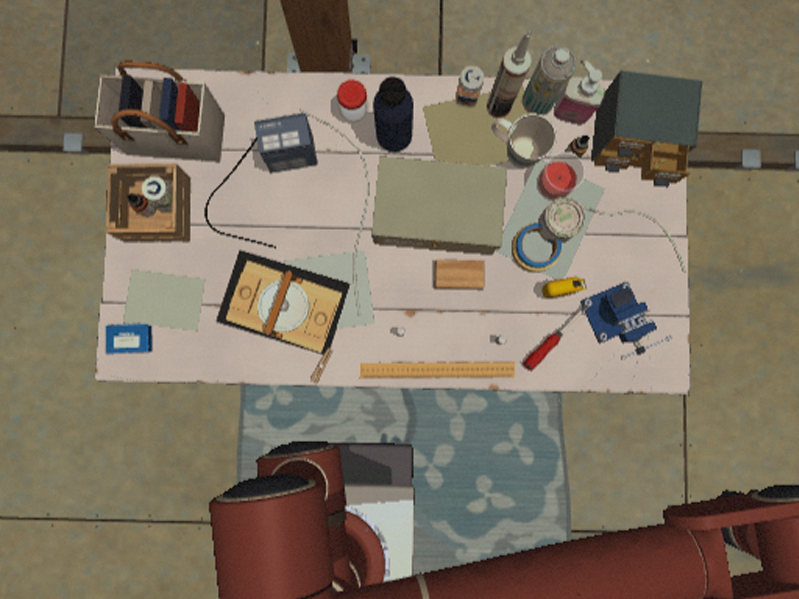

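View pics/scene0.png

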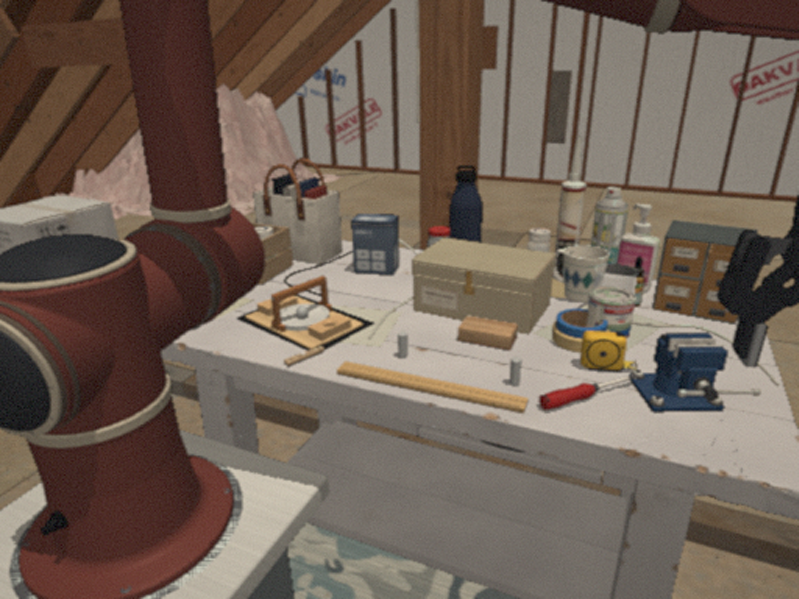

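The top view shows the rollers at about (399,331) and (501,340), and the mat with the tray at about (283,303), its long side running left to right. I'll enlarge it for exact pixels.

```bash
python3 - <<'E'
from h import *
import pickle
d=pickle.load(open('top.pkl','rb'))
save(d,'topc.png',(134,155,344,245),3.8)
S=800/512*0+1.56
g=lambda u,v,z: np.round(ray(d,u/S,v/S,z),4)
print('rollers top',g(399,329,.045),g(500,338,.045))
for c in((239,250),(349,288),(327,352),(217,318)): print('mat',g(*c,.003))
E
```

```text
rollers top [ 0.4498 -0.123   0.045 ] [ 0.4371 -0.315   0.045 ]
mat [0.602  0.1965 0.003 ]
mat [ 0.5314 -0.0233  0.003 ]
mat [0.4045 0.0161 0.003 ]
mat [0.466  0.2337 0.003 ]
```

View pics/topc.png

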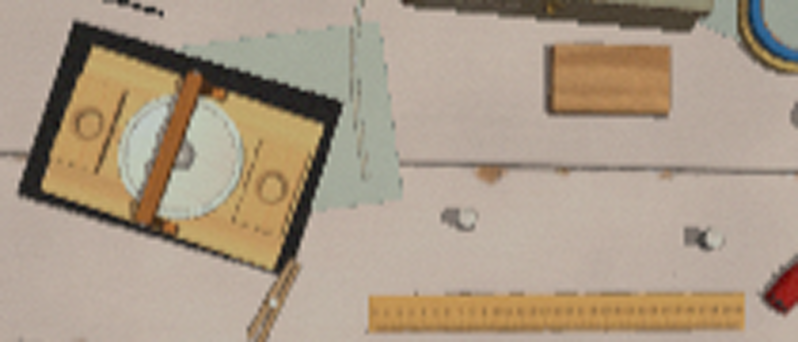

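The crop shows roller tops at (467,218) and (712,240), bores at (90,124) and (272,188), and mat corners at (80,22), (342,102), (280,272) and (20,194). The bar runs (194,78)-(148,222).

```bash
python3 - <<'E'
from h import *
import pickle
d=pickle.load(open('top.pkl','rb'))
g=lambda u,v,z: np.round(ray(d,134+u/3.8,155+v/3.8,z),4)
print('rollers',g(467,218,.045),g(712,240,.045))
b=[g(90,124,.025),g(272,188,.025)]
print('bores',b,'mid',(b[0]+b[1])/2,np.linalg.norm(b[0]-b[1]),'dir',np.degrees(np.arctan2(*(b[0]-b[1])[1::-1])))
m=[g(*c,.003) for c in((80,22),(342,102),(280,272),(20,194))]
print('mat mid',np.mean(m,0),[np.degrees(np.arctan2(*(p-q)[1::-1])) for p,q in((m[0],m[1]),(m[3],m[2]))])
h=[g(194,78,.079),g(148,222,.079)];print('bar',np.mean(h,0),np.degrees(np.arctan2(*(h[0]-h[1])[1::-1])))
shift([.437,-.315,.16],0); shift([.437,-.315,.16],90)
M=R.from_rotvec(ctrl.get_obs()['tool_rot']).as_matrix();print(M.round(3)); dw=cam('wrist');print(np.array(dw['mount']).round(3).tolist(),dw['fx'])
E
```

```text
rollers [ 0.4455 -0.1264  0.045 ] [ 0.4328 -0.3176  0.045 ]
bores [array([0.5147, 0.1746, 0.025 ]), array([0.467 , 0.0283, 0.025 ])] mid [0.49085 0.10145 0.025  ] 0.15387975825299444 dir 71.94183673287318
mat mid [0.500325 0.1054   0.003   ] [np.float64(74.25580210353421), np.float64(74.68056598454054)]
bar [0.4901 0.1009 0.079 ] -15.481583055398962
shift [0.335, -0.2025, 0.0706] turn [-0.0014, -0.0014, -1.296] curyaw -74.26 q6 -0.119 pos [ 0.1695 -0.601   0.2302]
shift [0.335, -0.2025, 0.0706] turn [-0.0019, 0.0, 0.2748] curyaw -74.26 q6 -0.119 pos [ 0.1695 -0.601   0.2302]
[[ 0.962  0.271 -0.   ]
 [ 0.271 -0.962  0.002]
 [ 0.    -0.002 -1.   ]]
[[0.0, -0.956, -0.293, 0.074], [1.0, 0.0, 0.001, 0.0], [-0.001, -0.293, 0.956, -0.144], [0.0, 0.0, 0.0, 1.0]] 267.13955705385183
```

```bash
python3 - <<'E'
from h import *
shift([.434,-.316,.13],73.5)
E
```

```text
shift [0.3319, -0.2024, 0.1007] turn [-0.0016, 0.0002, 0.5628] curyaw -74.26 q6 -0.119 pos [ 0.1695 -0.6011  0.2303]
```

```bash
python3 -m jog '[[[0.332,-0.202,0.1],[0,0,0.563]],[[0.332,-0.202,0.1],[0,0,0.563]],[[0.332,-0.202,0.1],[0,0,0.563]],[[0.332,-0.202,0.1],[0,0,0.563]],[[0.332,-0.202,0.1],[0,0,0.563]]]' 0.6 30
python3 - <<'E'
from h import *
shift([.434,-.316,.13],73.5)
E
```

```text
t: 0.65
tool_pos: [0.3346, -0.4234, 0.1685]
tool_rot: [-3.108, 0.455, 0.0]
contact_force: [0.2, -0.9, -0.3]
opening: 0.051
grip_force: 0.0
shift [0.0644, -0.1314, 0.0386] turn [-0.0003, 0.0001, -0.0027] curyaw -106.65 q6 0.821 pos [ 0.3346 -0.4234  0.1685]
```

```bash
python3 -m jog '[[[0.064,-0.131,0.039],[0,0,0]],[[0.064,-0.131,0.039],[0,0,0]],[[0.064,-0.131,0.039],[0,0,0]],[[0.064,-0.131,0.039],[0,0,0]],[[0.064,-0.131,0.039],[0,0,0]]]'
python3 - <<'E'
from h import *
import pickle
d=cam('wrist'); pickle.dump(d,open('w1.pkl','wb')); save(d,'w1.png',s=1.56)
print(ctrl.get_obs()['tool_pos'], proj(d,[.4328,-.3176,.045]), proj(d,[.4328,-.3176,0]))
E
```

```text
t: 1.15
tool_pos: [0.4326, -0.3165, 0.1295]
tool_rot: [-3.109, 0.447, 0.002]
contact_force: [-1.3, -0.2, 0.8]
opening: 0.051
grip_force: 0.0
[ 0.43230852 -0.31766264  0.13017113] (np.float64(253.384406379064), np.float64(191.40603482155257)) (np.float64(253.33893621820016), np.float64(178.3142526781506))
```

View pics/w1.png

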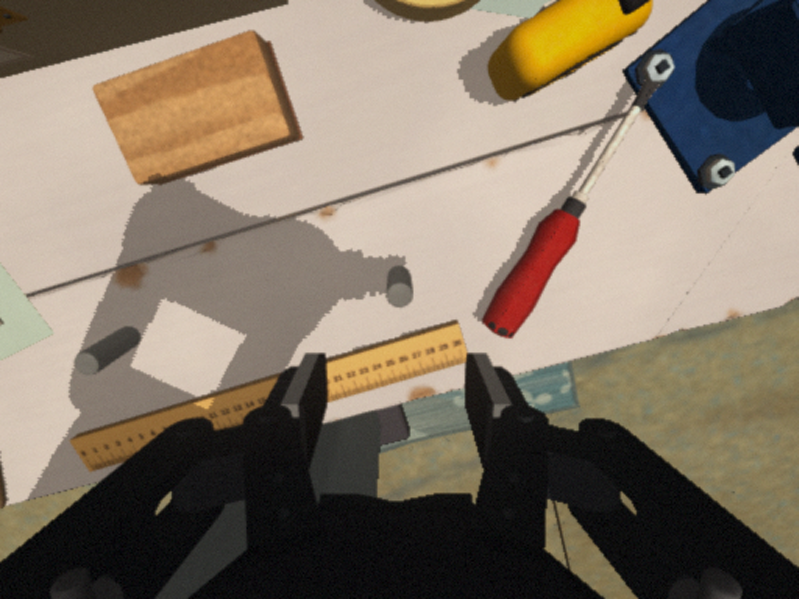

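The wrist view shows roller b's top disc at about (400,293) between the fingers, slightly ahead, and roller a's top at about (93,361).

```bash
python3 - <<'E'
from h import *
import pickle
d=pickle.load(open('w1.pkl','rb'))
a=ray(d,400/1.56,293/1.56,.045); b=ray(d,93/1.56,361/1.56,.045); print(a,b)
shift([a[0],a[1],.019],73.5)
E
```

```text
[ 0.43526875 -0.32113911  0.045     ] [ 0.44613815 -0.1317867   0.045     ]
shift [0.0039, 0.0025, 0.1112] turn [0.0003, 0.0005, 0.0005] curyaw -106.47 q6 1.086 pos [ 0.4323 -0.3177  0.1302]
```

```bash
python3 -m jog '[[[0.004,0.0025,0.035],[0,0,0]],[[0.004,0.0025,0.065],[0,0,0]],[[0.004,0.0025,0.09],[0,0,0]],[[0.004,0.0025,0.111],[0,0,0]],[[0.004,0.0025,0.111],[0,0,0]]]'
python3 -m jog '[[[0,0,0],[0,0,0]],[[0,0,0],[0,0,0]],[[0,0,0],[0,0,0]],[[0,0,0],[0,0,0]],[[0,0,0],[0,0,0]]]' 0 35
python3 -m jog '[[[0,0,0],[0,0,0]],[[0,0,0],[0,0,0]],[[0,0,0],[0,0,0]]]'
```

```text
t: 1.7
tool_pos: [0.4327, -0.3209, 0.0164]
tool_rot: [-3.105, 0.455, 0.008]
contact_force: [0.0, -0.7, -0.3]
opening: 0.0512
grip_force: 0.0
t: 2.2
tool_pos: [0.4366, -0.3228, 0.0215]
tool_rot: [3.106, -0.45, 0.004]
contact_force: [-1.2, -1.2, 7.3]
opening: 0.0147
grip_force: 34.4
t: 2.5
tool_pos: [0.4366, -0.3228, 0.0215]
tool_rot: [3.106, -0.45, 0.004]
contact_force: [-0.7, -0.4, 6.6]
opening: 0.0145
grip_force: 34.4
```

```bash
python3 -m jog '[[[0,0,-0.02],[0,0,0]],[[0,0,-0.05],[0,0,0]],[[0,0,-0.08],[0,0,0]],[[0,0,-0.1],[0,0,0]],[[0,0,-0.1],[0,0,0]]]'
python3 - <<'E'
from h import *
d=cam('wrist'); d2=cam('scene')
a=cv2.resize(d['image'][180:310,180:340],None,fx=2.4*1.03,fy=2.4*1.03,interpolation=cv2.INTER_CUBIC)
o=ctrl.get_obs();u,v=map(int,proj(d2,o['tool_pos']))
b=d2['image'][max(v-75,0):v+50,max(u-80,0):u+80]; b=cv2.resize(b,None,fx=2.5,fy=a.shape[0]/b.shape[0],interpolation=cv2.INTER_CUBIC)
cv2.imwrite('pics/g1.png',np.hstack([a,b])); print(o['tool_pos'],o['contact_force'],o['opening'])
E
```

```text
t: 3.0
tool_pos: [0.4374, -0.3228, 0.1233]
tool_rot: [3.105, -0.45, 0.01]
contact_force: [0.2, -0.5, -0.9]
opening: 0.0146
grip_force: 34.2
[ 0.435449   -0.3210372   0.11903962] [-0.22680146  0.28273676 -1.75800333] 0.01463561890072745
```

View pics/g1.png

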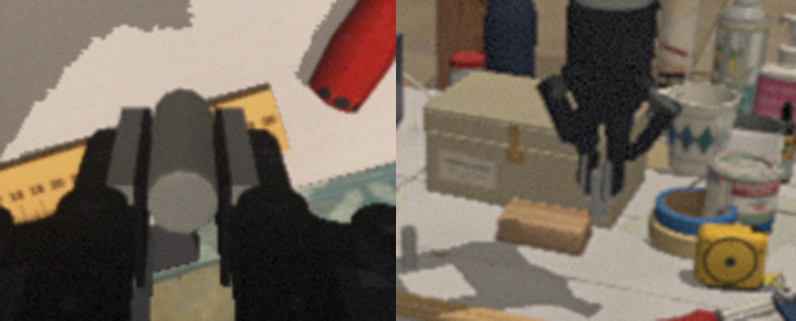

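```bash
python3 - <<'E'
from h import *
d=cam('wrist'); m=np.array(d['mount'])
def tray(u,v,z):
    p=m[:3,:3]@np.array([(u-d['cx'])/d['fx'],(v-d['cy'])/d['fy'],1]);c=m[:3,3];return c+p*(z-c[2])/p[2]
print('top',tray(254.4,261.7,-.0245),'base far',tray(180+182/2.472,180+89/2.472,.0205)-np.array([.008,0,0]))
p=[]
for i in range(6): cam('wrist') ; p.append(ctrl.get_obs()['tool_pos'])
print(np.round(p,4)); shift([.467,.0283,.15],73.5)
E
```

```text
top [-0.00190605  0.00143004 -0.0245    ] base far [-0.0039186   0.00113315  0.0205    ]
[[ 0.4346 -0.3203  0.1173]
 [ 0.4345 -0.3203  0.1172]
 [ 0.4346 -0.3204  0.1173]
 [ 0.4347 -0.3205  0.1175]
 [ 0.4349 -0.3207  0.1178]
 [ 0.435  -0.3208  0.1181]]
shift [-0.0686, -0.3438, -0.0315] turn [-0.0009, 0.0018, -0.0003] curyaw -106.51 q6 1.086 pos [ 0.435  -0.3208  0.1181]
```

```bash
for i in 1; do python3 -m jog '[[[0,0,-0.03],[0,0,0]],[[-0.008,-0.04,-0.031],[0,0,0]],[[-0.018,-0.09,-0.031],[0,0,0]],[[-0.028,-0.14,-0.031],[0,0,0]],[[-0.038,-0.19,-0.031],[0,0,0]]]'
python3 -m jog '[[[-0.01,-0.05,0],[0,0,0]],[[-0.02,-0.1,0],[0,0,0]],[[-0.028,-0.14,0],[0,0,0]],[[-0.03,-0.152,0],[0,0,0]],[[-0.03,-0.152,0],[0,0,0]]]'; done
python3 -m jog '[[[0,0,0],[0,0,0]],[[0,0,0],[0,0,0]],[[0,0,0],[0,0,0]],[[0,0,0],[0,0,0]],[[0,0,0],[0,0,0]]]'
python3 - <<'E'
from h import *
import pickle
d=cam('wrist'); pickle.dump(d,open('w2.pkl','wb')); save(d,'w2.png',s=1.56)
shift([.467,.0283,.15],73.5)
E
```

```text
t: 3.95
tool_pos: [0.4525, -0.1296, 0.1501]
tool_rot: [-3.109, 0.453, -0.0]
contact_force: [1.0, 0.6, -0.6]
opening: 0.0147
grip_force: 34.3
t: 4.45
tool_pos: [0.4671, 0.0243, 0.15]
tool_rot: [3.11, -0.446, -0.001]
contact_force: [-0.3, 0.0, -0.4]
opening: 0.0143
grip_force: 34.4
t: 4.95
tool_pos: [0.4672, 0.0224, 0.1503]
tool_rot: [3.109, -0.453, -0.0]
contact_force: [-0.1, -0.6, -0.8]
opening: 0.0149
grip_force: 34.4
shift [-0.0019, -0.0055, 0.0003] turn [0.0, -0.0, -0.0012] curyaw -106.57 q6 1.749 pos [0.4673 0.0225 0.1503]
```

View pics/w2.png

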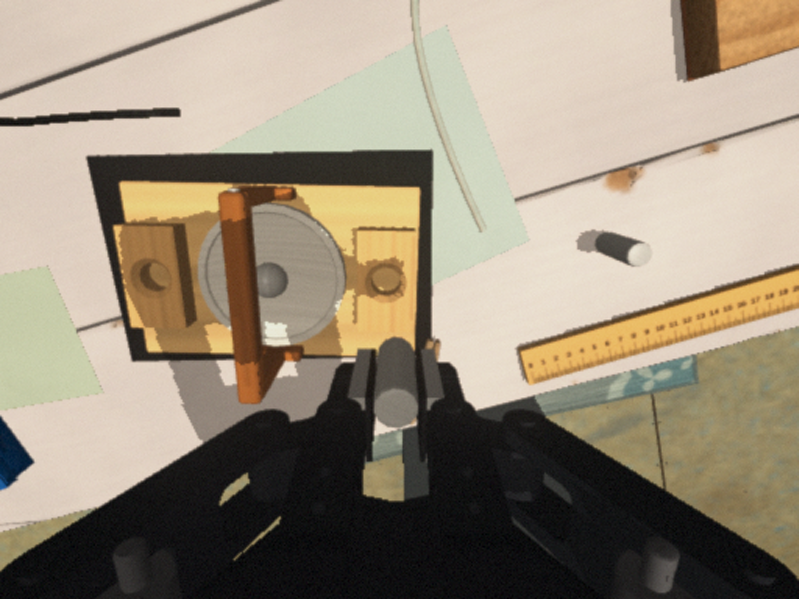

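The wrist view shows bore_right's mouth at (386,281), bore_left's at (152,275), the held roller at (395,400), and roller a's top at (640,254).

```bash
python3 - <<'E'
from h import *
import pickle
d=pickle.load(open('w2.pkl','rb'))
g=lambda u,v,z: ray(d,u/1.56,v/1.56,z)
r,l,a=g(386,281,.025),g(152,275,.025),g(640,254,.045)
print('R',r,'L',l,'mid',(r+l)/2,np.linalg.norm(l-r),'yaw',np.degrees(np.arctan2(*(l-r)[1::-1])),'rollA',a)
m0,m1=g(90,157,.003),g(432,150,.003);print('matyaw',np.degrees(np.arctan2(*(m0-m1)[1::-1])),np.linalg.norm(m0-m1))
M=d['W']; o=ctrl.get_obs(); T=R.from_rotvec(o['tool_rot']).as_matrix()
print('shift roller->bore', T.T@(r-o['tool_pos'])-np.array([-.003,.001,0]))
E
```

```text
R [0.46858124 0.02724979 0.025     ] L [0.51696968 0.17530207 0.025     ] mid [0.49277546 0.10127593 0.025     ] 0.15575917831250682 yaw 71.9008750308833 rollA [ 0.44598586 -0.12764049  0.045     ]
matyaw 74.55832398344664 0.22674913138259303
shift roller->bore [ 0.00292898 -0.00590311  0.12529953]
```

```bash
python3 -m jog '[[[0.003,-0.006,0.03],[0,0,0.027]],[[0.003,-0.006,0.06],[0,0,0.027]],[[0.003,-0.006,0.08],[0,0,0.027]],[[0.003,-0.006,0.093],[0,0,0.027]],[[0.003,-0.006,0.093],[0,0,0.027]]]'
python3 -m jog '[[[0,0,0],[0,0,0]],[[0,0,0],[0,0,0]],[[0,0,0],[0,0,0]]]'
python3 - <<'E'
from h import *
import pickle
d=cam('wrist'); pickle.dump(d,open('w3.pkl','wb')); save(d,'w3.png',(160,170,360,310),4)
print(ctrl.get_obs()['tool_pos'],proj(d,[.468,.028,.025]))
E
```

```text
t: 5.5
tool_pos: [0.4703, 0.028, 0.0554]
tool_rot: [3.102, -0.493, -0.006]
contact_force: [-1.0, 0.2, -0.3]
opening: 0.0149
grip_force: 34.4
t: 5.8
tool_pos: [0.4729, 0.0278, 0.0588]
tool_rot: [-3.102, 0.493, -0.004]
contact_force: [-1.2, 0.8, -0.2]
opening: 0.0143
grip_force: 34.4
[0.47276128 0.02781022 0.05855584] (np.float64(253.84223343907078), np.float64(220.24358261044108))
```

View pics/w3.png

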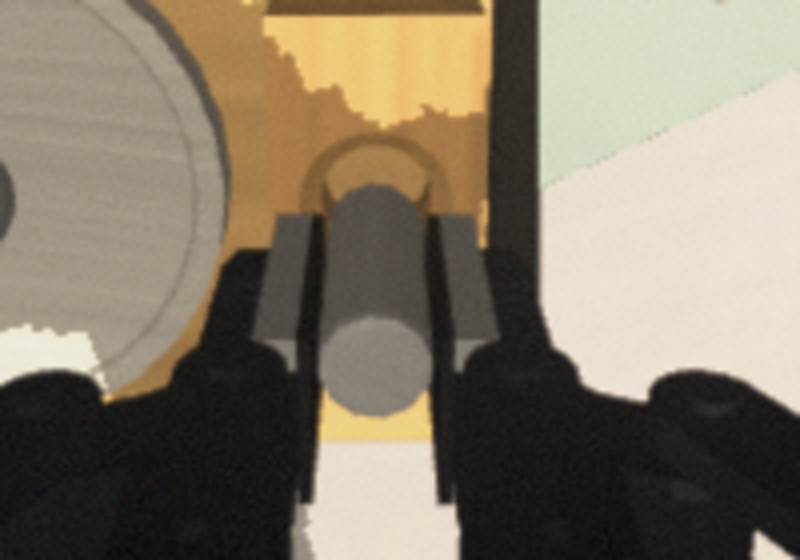

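The crop shows the countersink spanning columns 302-452 (centre 377, far edge at row 132). The roller is at column 376, with the far edge of its base at row 183.

```bash
python3 - <<'E'
from h import *
import pickle
d=pickle.load(open('w3.pkl','rb')); m=np.array(d['mount'])
def tr(u,v,z):
    u=160+u/4;v=170+v/4
    p=m[:3,:3]@np.array([(u-d['cx'])/d['fx'],(v-d['cy'])/d['fy'],1]);c=m[:3,3];return c+p*(z-c[2])/p[2]
for z in(.029,.0325,.036): print(z,'sink c',tr(377,132,z)[:2]-[.014,0],'w',np.linalg.norm(tr(302,200,z)-tr(452,200,z)))
for z in(.0185,.0205,.0225): print(z,'base c',tr(376,183,z)[:2]-[.008,0])
print('top c',tr(376,367,-.0245), 'w',np.linalg.norm(tr(320,367,-.0245)-tr(432,367,-.0245)))
shift(ctrl.get_obs()['tool_pos'],72)
E
```

```text
0.029 sink c [-0.00384563  0.00159244] w 0.026315281084602883
0.0325 sink c [-0.00514127  0.00161029] w 0.026848900436377884
0.036 sink c [-0.00643692  0.00162814] w 0.02738251978815289
0.0185 base c [-0.00285899  0.00138829]
0.0205 base c [-0.00370917  0.00139663]
0.0225 base c [-0.00455935  0.00140498]
top c [-0.0019086   0.00123996 -0.0245    ] w 0.01426710085266872
shift [0.0, 0.0, 0.0] turn [-0.0005, -0.0023, -0.0011] curyaw -108.06 q6 1.787 pos [0.4728 0.0278 0.0586]
```

```bash
python3 -m jog '[[[-0.002,0,0.004],[0,0,0]],[[-0.002,0,0.009],[0,0,0]],[[-0.002,0,0.014],[0,0,0]],[[-0.002,0,0.018],[0,0,0]],[[-0.002,0,0.018],[0,0,0]]]'
python3 -m jog '[[[0,0,0.003],[0,0,0]],[[0,0,0.006],[0,0,0]],[[0,0,0.008],[0,0,0]],[[0,0,0.008],[0,0,0]],[[0,0,0.008],[0,0,0]]]'
```

```text
t: 6.35
tool_pos: [0.4691, 0.0286, 0.0382]
tool_rot: [3.103, -0.493, -0.003]
contact_force: [-0.2, -0.6, 0.4]
opening: 0.0149
grip_force: 34.4
t: 6.85
tool_pos: [0.4699, 0.0285, 0.0313]
tool_rot: [3.103, -0.493, -0.0]
contact_force: [-0.0, 0.2, -0.5]
opening: 0.0146
grip_force: 34.4
```

```bash
python3 -m jog '[[[0,0,0.001],[0,0,0]],[[0,0,0.0015],[0,0,0]],[[0,0,0.0015],[0,0,0]]]'
python3 -m jog '[[[0,0,0],[0,0,0]],[[0,0,0],[0,0,0]],[[0,0,0],[0,0,0]],[[0,0,0],[0,0,0]],[[0,0,0],[0,0,0]]]' 0.5
python3 -m jog '[[[0,0,-0.01],[0,0,0]],[[0,0,-0.035],[0,0,0]],[[0,0,-0.07],[0,0,0]],[[0,0,-0.1],[0,0,0]],[[0,0,-0.12],[0,0,0]]]'
python3 - <<'E'
from h import *
import pickle
d=cam('wrist'); pickle.dump(d,open('w4.pkl','wb')); save(d,'w4.png',(100,100,400,300),2.6)
shift([.446,-.128,.15],72)
E
```

```text
t: 7.15
tool_pos: [0.4703, 0.0285, 0.0305]
tool_rot: [3.103, -0.493, 0.001]
contact_force: [-2.4, 0.2, 3.4]
opening: 0.0145
grip_force: 34.9
t: 7.65
tool_pos: [0.4698, 0.0285, 0.0297]
tool_rot: [-3.103, 0.493, 0.0]
contact_force: [-0.3, 0.7, 0.6]
opening: 0.0426
grip_force: 0.0
t: 8.15
tool_pos: [0.4711, 0.0284, 0.1534]
tool_rot: [-3.102, 0.493, -0.007]
contact_force: [0.1, 0.4, 0.7]
opening: 0.0427
grip_force: 0.0
shift [0.0228, 0.157, 0.0065] turn [-0.002, -0.0091, -0.0009] curyaw -108.05 q6 1.788 pos [0.4729 0.0283 0.1566]
```

View pics/w4.png

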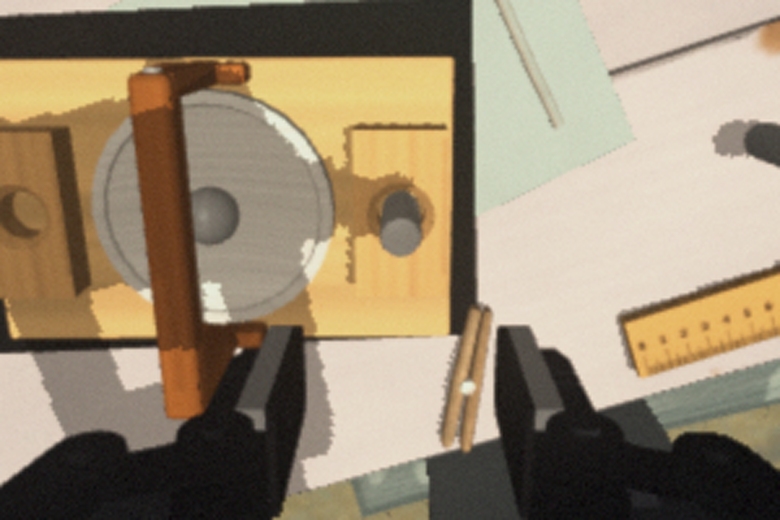

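Roller b is seated upright in bore_right (top at (402,235)), and the ball is in the dish. Roller a is next.

```bash
python3 -m jog '[[[0.007,0.04,0],[0,0,0]],[[0.014,0.085,0],[0,0,0]],[[0.021,0.13,0],[0,0,0]],[[0.026,0.156,0],[0,0,0]],[[0.026,0.156,0],[0,0,0]]]' 0.6
python3 -m jog '[[[0,0,0],[0,0,0]],[[0,0,0],[0,0,0]],[[0,0,0],[0,0,0]],[[0,0,0],[0,0,0]],[[0,0,0],[0,0,0]]]'
python3 - <<'E'
from h import *
import pickle
d=cam('wrist'); pickle.dump(d,open('w5.pkl','wb'))
u,v=proj(d,[.446,-.128,.045]); u,v=int(u),int(v);print(u,v); save(d,'w5.png',(u-40,v-40,u+40,v+40),6)
shift([.446,-.128,.02],72)
E
```

```text
t: 8.7
tool_pos: [0.4457, -0.1304, 0.1498]
tool_rot: [3.101, -0.5, 0.0]
contact_force: [-0.4, -0.3, -0.4]
opening: 0.0511
grip_force: 0.0
t: 9.2
tool_pos: [0.4464, -0.1272, 0.1498]
tool_rot: [-3.103, 0.491, 0.0]
contact_force: [-0.9, -1.5, -0.2]
opening: 0.0513
grip_force: 0.0
253 185
shift [-0.0002, 0.0007, 0.1298] turn [-0.0, -0.0, -0.0] curyaw -108.0 q6 1.447 pos [ 0.4464 -0.1274  0.1498]
```

View pics/w5.png

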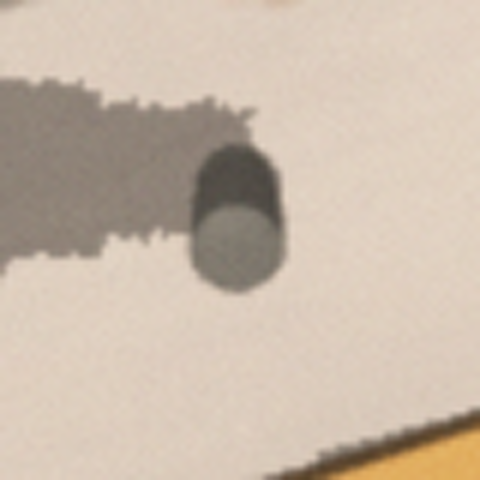

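The roller's top is at (238,248) in the crop, about 1 mm from where I expected it. Descending.

```bash
python3 -m jog '[[[-0.001,0.001,0.035],[0,0,0]],[[-0.001,0.001,0.075],[0,0,0]],[[-0.001,0.001,0.105],[0,0,0]],[[-0.001,0.001,0.122],[0,0,0]],[[-0.001,0.001,0.13],[0,0,0]]]'
python3 -m jog '[[[0,0,0],[0,0,0]],[[0,0,0],[0,0,0]],[[0,0,0],[0,0,0]],[[0,0,0],[0,0,0]],[[0,0,0],[0,0,0]]]'
python3 -m jog '[[[0,0,0],[0,0,0]],[[0,0,0],[0,0,0]],[[0,0,0],[0,0,0]],[[0,0,0],[0,0,0]],[[0,0,0],[0,0,0]]]' 0 35
python3 -m jog '[[[0,0,-0.02],[0,0,0]],[[0,0,-0.05],[0,0,0]],[[0,0,-0.09],[0,0,0]],[[0,0,-0.12],[0,0,0]],[[0,0,-0.13],[0,0,0]]]'
python3 -m jog '[[[0,0,0],[0,0,0]],[[0,0,0],[0,0,0]],[[0,0,0],[0,0,0]]]'
python3 - <<'E'
from h import *
shift([.516,.175,.15],72)
E
```

```text
t: 9.75
tool_pos: [0.4436, -0.1276, 0.0176]
tool_rot: [-3.102, 0.493, 0.006]
contact_force: [-0.1, -0.2, 0.3]
opening: 0.0512
grip_force: 0.0
t: 10.25
tool_pos: [0.4456, -0.1288, 0.0206]
tool_rot: [3.102, -0.493, 0.002]
contact_force: [-0.3, 0.7, 0.1]
opening: 0.0513
grip_force: 0.0
t: 10.75
tool_pos: [0.4452, -0.1286, 0.02]
tool_rot: [3.103, -0.493, 0.0]
contact_force: [0.6, -0.8, 2.4]
opening: 0.0148
grip_force: 34.2
t: 11.25
tool_pos: [0.4468, -0.1293, 0.1534]
tool_rot: [3.101, -0.493, 0.009]
contact_force: [0.8, -1.0, -1.3]
opening: 0.0149
grip_force: 34.2
t: 11.55
tool_pos: [0.4436, -0.1278, 0.1471]
tool_rot: [-3.101, 0.493, 0.007]
contact_force: [0.4, 0.7, -1.0]
opening: 0.0144
grip_force: 34.2
shift [-0.0251, -0.3104, -0.0026] turn [-0.0006, 0.0045, -0.0011] curyaw -108.06 q6 1.444 pos [ 0.4436 -0.1278  0.1471]
```

```bash
python3 -m jog '[[[-0.003,-0.035,0],[0,0,0]],[[-0.007,-0.08,0],[0,0,0]],[[-0.01,-0.125,0],[0,0,0]],[[-0.014,-0.17,0],[0,0,0]],[[-0.017,-0.215,0],[0,0,0]]]'
python3 -m jog '[[[-0.003,-0.04,0],[0,0,0]],[[-0.006,-0.075,0],[0,0,0]],[[-0.008,-0.098,0],[0,0,0]],[[-0.008,-0.098,0],[0,0,0]],[[-0.008,-0.098,0],[0,0,0]]]'
python3 -m jog '[[[0,0,0],[0,0,0]],[[0,0,0],[0,0,0]],[[0,0,0.03],[0,0,0]],[[0,0,0.06],[0,0,0]],[[0,0,0.08],[0,0,0]]]'
python3 -m jog '[[[0,0,0.01],[0,0,0]],[[0,0,0.012],[0,0,0]],[[0,0,0.012],[0,0,0]],[[0,0,0.012],[0,0,0]],[[0,0,0.012],[0,0,0]]]'
python3 - <<'E'
from h import *
import pickle
d=cam('wrist'); pickle.dump(d,open('w6.pkl','wb')); save(d,'w6.png',(160,170,360,310),4)
shift([.518,.177,.057],72)
E
```

```text
t: 12.05
tool_pos: [0.4945, 0.083, 0.1477]
tool_rot: [3.102, -0.493, -0.005]
contact_force: [0.6, -0.6, -0.6]
opening: 0.0148
grip_force: 34.3
t: 12.55
tool_pos: [0.5173, 0.1767, 0.1479]
tool_rot: [3.101, -0.491, -0.005]
contact_force: [0.1, -0.1, -0.8]
opening: 0.0147
grip_force: 34.3
t: 13.05
tool_pos: [0.5172, 0.1757, 0.0678]
tool_rot: [3.102, -0.495, -0.003]
contact_force: [0.0, -0.5, -1.4]
opening: 0.015
grip_force: 34.3
t: 13.55
tool_pos: [0.5193, 0.177, 0.0593]
tool_rot: [-3.102, 0.493, -0.004]
contact_force: [0.4, 0.0, 0.4]
opening: 0.0147
grip_force: 34.3
shift [-0.0011, 0.0004, 0.0021] turn [-0.0011, -0.0019, -0.001] curyaw -108.06 q6 2.079 pos [0.5191 0.177  0.0591]
```

View pics/w6.png

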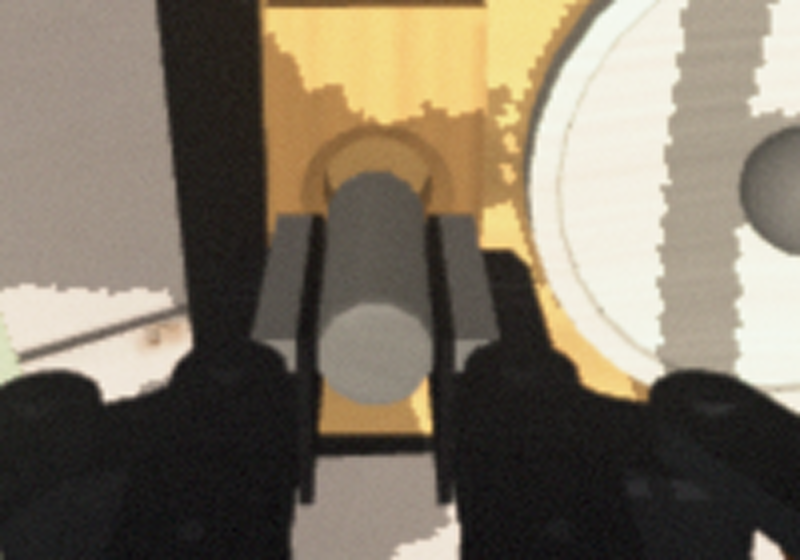

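The countersink is centred at column 379 with its far edge at row 124. The roller is at column 376, its base edge at row 170, so it has to go back about 3 mm in tool x.

```bash
python3 -m jog '[[[-0.003,0.0005,0.004],[0,0,0]],[[-0.003,0.0005,0.009],[0,0,0]],[[-0.003,0.0005,0.014],[0,0,0]],[[-0.003,0.0005,0.018],[0,0,0]],[[-0.003,0.0005,0.018],[0,0,0]]]'
python3 -m jog '[[[0,0,0.003],[0,0,0]],[[0,0,0.006],[0,0,0]],[[0,0,0.009],[0,0,0]],[[0,0,0.0095],[0,0,0]],[[0,0,0.0095],[0,0,0]]]'
```

```text
t: 14.1
tool_pos: [0.5145, 0.1772, 0.0386]
tool_rot: [3.102, -0.493, -0.003]
contact_force: [-0.8, -1.0, -0.9]
opening: 0.0146
grip_force: 34.3
t: 14.6
tool_pos: [0.5152, 0.1773, 0.0301]
tool_rot: [3.103, -0.493, -0.0]
contact_force: [-0.3, 0.0, 0.0]
opening: 0.0149
grip_force: 34.3
```

Inside the bore with no contact force, so I'll lower it slightly, release and retreat to above the handle.

```bash
python3 -m jog '[[[0,0,0.001],[0,0,0]],[[0,0,0.001],[0,0,0]],[[0,0,0.001],[0,0,0]]]'
python3 -m jog '[[[0,0,0],[0,0,0]],[[0,0,0],[0,0,0]],[[0,0,0],[0,0,0]],[[0,0,0],[0,0,0]],[[0,0,0],[0,0,0]]]' 0.5
python3 -m jog '[[[0,0,-0.01],[0,0,0]],[[0,0,-0.035],[0,0,0]],[[0,0,-0.07],[0,0,0]],[[0,0,-0.11],[0,0,0]],[[0,0,-0.13],[0,0,0]]]'
python3 -m jog '[[[-0.02,0.035,0],[0,0,0]],[[-0.03,0.06,0],[0,0,0]],[[-0.03,0.078,0],[0,0,0]],[[-0.03,0.078,0],[0,0,0]],[[-0.03,0.078,0],[0,0,0]]]' 
python3 -m jog '[[[0,0,0],[0,0,0]],[[0,0,0],[0,0,0]],[[0,0,0],[0,0,0]],[[0,0,0],[0,0,0]],[[0,0,0],[0,0,0]]]'
python3 - <<'E'
from h import *
import pickle
d=cam('wrist'); pickle.dump(d,open('w7.pkl','wb')); save(d,'w7.png',(60,20,450,310),2)
shift([.493,.103,.15],72); print(ctrl.get_obs()['q'])
E
```

```text
t: 14.9
tool_pos: [0.5153, 0.1773, 0.0294]
tool_rot: [-3.103, 0.493, -0.0]
contact_force: [-0.1, -0.8, -0.2]
opening: 0.0149
grip_force: 34.3
t: 15.4
tool_pos: [0.5153, 0.1773, 0.0294]
tool_rot: [-3.103, 0.493, -0.0]
contact_force: [-1.0, 0.5, 0.1]
opening: 0.0428
grip_force: 0.0
t: 15.9
tool_pos: [0.5172, 0.1777, 0.1645]
tool_rot: [-3.1, 0.493, -0.01]
contact_force: [0.6, 0.4, 0.4]
opening: 0.0427
grip_force: 0.0
t: 16.4
tool_pos: [0.4629, 0.1126, 0.1601]
tool_rot: [-3.102, 0.494, -0.002]
contact_force: [-0.2, 0.1, -0.4]
opening: 0.0426
grip_force: 0.0
t: 16.9
tool_pos: [0.4626, 0.1126, 0.1592]
tool_rot: [3.103, -0.493, -0.0]
contact_force: [-0.6, -0.4, -0.4]
opening: 0.0428
grip_force: 0.0
shift [0.0319, -0.0003, 0.0092] turn [0.0001, 0.0002, -0.0008] curyaw -108.05 q6 1.968 pos [0.4626 0.1126 0.1592]
[ 8.22149740e-02 -2.60304391e-01  2.02481332e+00  1.26817792e-05
  1.37731279e+00  1.96798555e+00]
```

View pics/w7.png

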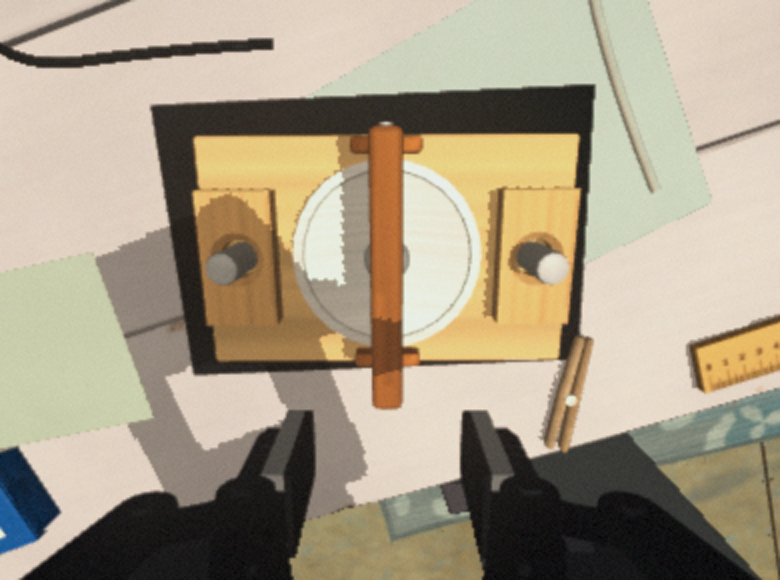

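Both rollers are upright in their bores and the ball is centred. The bar's top runs from (386,125) to (388,408) in the crop.

```bash
python3 - <<'E'
from h import *
import pickle
d=pickle.load(open('w7.pkl','rb')); m=np.array(d['mount'])
g=lambda u,v,z: ray(d,60+u/2,20+v/2,z)
a,b=g(386,125,.079),g(388,408,.079); c=(a+b)/2;print(a,b,np.linalg.norm(a-b),'yaw',np.degrees(np.arctan2(*(b-a)[1::-1]))-90)
bl,br=g(228,268,.054),g(549,268,.054);print('rollers',bl,br,(bl+br)/2,np.degrees(np.arctan2(*(bl-br)[1::-1])))
e=[g(*p,.003) for p in((152,105),(594,86),(578,358),(195,373))];print('mat',np.mean(e,0),np.degrees(np.arctan2(*(e[0]-e[1])[1::-1])))
shift([c[0],c[1],.13],72)
E
```

```text
[0.54937591 0.08359931 0.079     ] [0.43427699 0.12010937 0.079     ] 0.12075076086513649 yaw 72.40066299999071
rollers [0.51462787 0.17279323 0.054     ] [0.46804958 0.02965576 0.054     ] [0.49133873 0.10122449 0.054     ] 71.9746198483783
mat [0.49912852 0.10380362 0.003     ] 74.26081111346991
shift [0.0311, 0.0011, 0.0292] turn [0.0001, 0.0002, -0.0008] curyaw -108.05 q6 1.968 pos [0.4626 0.1126 0.1592]
```

```bash
python3 -m jog '[[[0.02,0.0005,0],[0,0,0]],[[0.03,0.001,0.01],[0,0,0]],[[0.03,0.001,0.04],[0,0,0]],[[0.03,0.001,0.065],[0,0,0]],[[0.03,0.001,0.085],[0,0,0]]]'
python3 -m jog '[[[0,0,0.012],[0,0,0]],[[0,0,0.022],[0,0,0]],[[0,0,0.022],[0,0,0]],[[0,0,0.022],[0,0,0]],[[0,0,0.022],[0,0,0]]]'
python3 -m jog '[[[0,0,0],[0,0,0]],[[0,0,0],[0,0,0]],[[0,0,0],[0,0,0]],[[0,0,0],[0,0,0]],[[0,0,0],[0,0,0]]]' 0.3
python3 -m jog '[[[0,0,0],[0,0,0]],[[0,0,0],[0,0,0]],[[0,0,0],[0,0,0]],[[0,0,0],[0,0,0]],[[0,0,0],[0,0,0]]]' 0 90
python3 -m jog '[[[0,0,0],[0,0,0]],[[0,0,0],[0,0,0]],[[0,0,0],[0,0,0]],[[0,0,0],[0,0,0]],[[0,0,0],[0,0,0]]]'
```

```text
t: 17.45
tool_pos: [0.4902, 0.1021, 0.0726]
tool_rot: [3.102, -0.493, -0.002]
contact_force: [-0.1, 0.7, -0.4]
opening: 0.0428
grip_force: 0.0
t: 17.95
tool_pos: [0.4918, 0.1023, 0.0536]
tool_rot: [-3.102, 0.493, -0.003]
contact_force: [0.5, -0.5, -0.2]
opening: 0.0426
grip_force: 0.0
t: 18.45
tool_pos: [0.4908, 0.1022, 0.0523]
tool_rot: [-3.103, 0.493, -0.0]
contact_force: [-0.3, -0.3, -0.5]
opening: 0.0255
grip_force: 0.0
t: 18.95
tool_pos: [0.491, 0.1024, 0.0526]
tool_rot: [-3.102, 0.493, -0.0]
contact_force: [-1.0, 1.3, 3.0]
opening: 0.0126
grip_force: 88.5
t: 19.45
tool_pos: [0.491, 0.1024, 0.0526]
tool_rot: [-3.102, 0.493, -0.0]
contact_force: [-1.0, 3.4, 5.6]
opening: 0.0124
grip_force: 88.8
```

```bash
python3 -m jog '[[[0,0,-0.001],[0,0,0]],[[0,0,-0.003],[0,0,0]],[[0,0,-0.006],[0,0,0]],[[0,0,-0.01],[0,0,0]],[[0,0,-0.014],[0,0,0]]]'
python3 -m jog '[[[0,0,-0.004],[0,0,0]],[[0,0,-0.008],[0,0,0]],[[0,0,-0.012],[0,0,0]],[[0,0,-0.015],[0,0,0]],[[0,0,-0.016],[0,0,0]]]'
python3 -m jog '[[[0,0,0],[0,0,0]],[[0,0,0],[0,0,0]],[[0,0,0],[0,0,0]],[[0,0,0],[0,0,0]],[[0,0,0],[0,0,0]]]'
python3 - <<'E'
from h import *
import pickle
o=ctrl.get_obs();print(o['contact_force'],o['wrist_torque'])
d=cam('wrist'); e=cam('scene')
u,v=map(int,proj(e,[.492,.102,.05]))
b=cv2.resize(e['image'][v-70:v+50,u-80:u+80],(400,300),interpolation=cv2.INTER_CUBIC)
cv2.imwrite('pics/l1.png',np.hstack([cv2.resize(d['image'],(400,300)),b]))
E
```

```text
t: 19.95
tool_pos: [0.4902, 0.102, 0.0659]
tool_rot: [3.102, -0.493, -0.002]
contact_force: [0.4, -1.5, -4.6]
opening: 0.0128
grip_force: 87.7
t: 20.45
tool_pos: [0.4911, 0.1022, 0.0829]
tool_rot: [-3.103, 0.493, -0.001]
contact_force: [0.7, 1.0, -5.7]
opening: 0.0124
grip_force: 87.7
t: 20.95
tool_pos: [0.4907, 0.1022, 0.0822]
tool_rot: [3.103, -0.493, -0.0]
contact_force: [0.8, 0.6, -5.6]
opening: 0.0125
grip_force: 87.7
[ 0.7821411   0.60208111 -5.62125673] [ 0.06251612 -0.01038635  0.02167804]
```

View pics/l1.png

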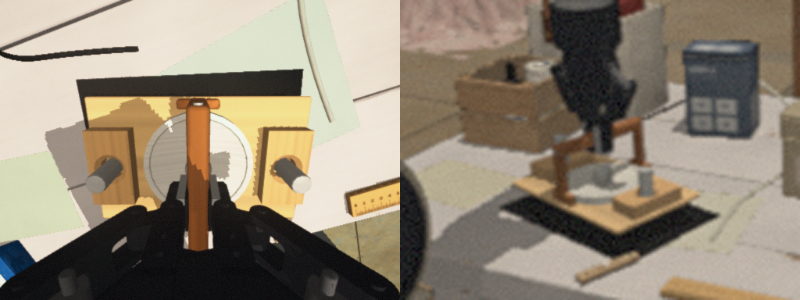

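The tray hangs level with its full weight (5.6 N) on the gripper, and the rollers and ball are in place. I'll raise it the rest of the way to 10 cm.

```bash
python3 -m jog '[[[0,0,-0.001],[0,0,0]],[[0,0,-0.003],[0,0,0]],[[0,0,-0.006],[0,0,0]],[[0,0,-0.01],[0,0,0]],[[0,0,-0.015],[0,0,0]]]'
python3 -m jog '[[[0,0,-0.005],[0,0,0]],[[0,0,-0.01],[0,0,0]],[[0,0,-0.015],[0,0,0]],[[0,0,-0.02],[0,0,0]],[[0,0,-0.025],[0,0,0]]]'
python3 -m jog '[[[0,0,-0.005],[0,0,0]],[[0,0,-0.01],[0,0,0]],[[0,0,-0.015],[0,0,0]],[[0,0,-0.02],[0,0,0]],[[0,0,-0.025],[0,0,0]]]'
python3 -m jog '[[[0,0,-0.004],[0,0,0]],[[0,0,-0.006],[0,0,0]],[[0,0,-0.007],[0,0,0]],[[0,0,-0.007],[0,0,0]],[[0,0,-0.007],[0,0,0]]]'
python3 -m jog '[[[0,0,0],[0,0,0]],[[0,0,0],[0,0,0]],[[0,0,0],[0,0,0]],[[0,0,0],[0,0,0]],[[0,0,0],[0,0,0]]]'
python3 -c "
from h import *
shift([.492,.103,.155],163)"
```

```text
t: 21.55
tool_pos: [0.4908, 0.1022, 0.0977]
tool_rot: [3.103, -0.493, 0.0]
contact_force: [0.6, 0.4, -5.5]
opening: 0.0123
grip_force: 87.7
t: 22.05
tool_pos: [0.4908, 0.1022, 0.1228]
tool_rot: [-3.103, 0.493, -0.0]
contact_force: [0.6, -0.5, -5.0]
opening: 0.0125
grip_force: 87.7
t: 22.55
tool_pos: [0.4907, 0.1022, 0.1477]
tool_rot: [3.103, -0.493, -0.0]
contact_force: [-0.2, 0.5, -5.2]
opening: 0.0124
grip_force: 87.7
t: 23.05
tool_pos: [0.4906, 0.1022, 0.154]
tool_rot: [3.103, -0.493, -0.001]
contact_force: [-0.5, 0.0, -5.6]
opening: 0.0122
grip_force: 87.7
t: 23.55
tool_pos: [0.4908, 0.1022, 0.1543]
tool_rot: [3.103, -0.493, -0.0]
contact_force: [-0.6, 0.2, -5.4]
opening: 0.0123
grip_force: 87.7
shift [0.0009, -0.0012, -0.0007] turn [0.0, 0.0, 1.5523] curyaw -108.06 q6 1.943 pos [0.4908 0.1022 0.1543]
```

```bash
python3 -m jog '[[[0,0,0],[0,0,-0.01]],[[0,0,0],[0,0,-0.03]],[[0,0,0],[0,0,-0.06]],[[0,0,0],[0,0,-0.1]],[[0,0,0],[0,0,-0.15]]]'
python3 -m jog '[[[0,0,0],[0,0,-0.06]],[[0,0,0],[0,0,-0.12]],[[0,0,0],[0,0,-0.18]],[[0,0,0],[0,0,-0.24]],[[0,0,0],[0,0,-0.3]]]'
python3 -m jog '[[[0,0,0],[0,0,-0.06]],[[0,0,0],[0,0,-0.12]],[[0,0,0],[0,0,-0.18]],[[0,0,0],[0,0,-0.24]],[[0,0,0],[0,0,-0.3]]]'
python3 -m jog '[[[0,0,0],[0,0,-0.06]],[[0,0,0],[0,0,-0.12]],[[0,0,0],[0,0,-0.18]],[[0,0,0],[0,0,-0.24]],[[0,0,0],[0,0,-0.3]]]'
python3 -m jog '[[[0,0,0],[0,0,-0.06]],[[0,0,0],[0,0,-0.12]],[[0,0,0],[0,0,-0.18]],[[0,0,0],[0,0,-0.24]],[[0,0,0],[0,0,-0.3]]]'
python3 -m jog '[[[0,0,0],[0,0,-0.06]],[[0,0,0],[0,0,-0.12]],[[0,0,0],[0,0,-0.17]],[[0,0,0],[0,0,-0.21]],[[0,0,0],[0,0,-0.24]]]'
python3 -m jog '[[[0,0,0],[0,0,-0.006]],[[0,0,0],[0,0,-0.008]],[[0,0,0],[0,0,-0.008]],[[0,0,0],[0,0,-0.008]],[[0,0,0],[0,0,-0.008]]]'
python3 -m jog '[[[0,0,0],[0,0,0]],[[0,0,0],[0,0,0]],[[0,0,0],[0,0,0]],[[0,0,0],[0,0,0]],[[0,0,0],[0,0,0]]]'
python3 - <<'E'
from h import *
import pickle
shift([.4908,.1022,.1543],163)
d=cam('wrist'); pickle.dump(d,open('w9.pkl','wb'));o=ctrl.get_obs();print(o['t'],o['dq'],o['wrist_torque'])
M=R.from_rotvec(o['tool_rot']).as_matrix();print('tilt',np.degrees(np.arccos(-M[2,2])))
# compare with pre-turn tool-frame view: tray region is fixed in the wrist picture
E
```

```text
t: 24.05
tool_pos: [0.4908, 0.1022, 0.1543]
tool_rot: [-3.131, 0.254, -0.0]
contact_force: [-0.2, 0.1, -5.4]
opening: 0.0123
grip_force: 87.7
t: 24.55
tool_pos: [0.4908, 0.1022, 0.1543]
tool_rot: [-3.134, -0.217, 0.0]
contact_force: [-0.0, -0.7, -5.8]
opening: 0.0122
grip_force: 87.7
t: 25.05
tool_pos: [0.4908, 0.1022, 0.1543]
tool_rot: [3.066, 0.683, 0.0]
contact_force: [0.1, -0.1, -4.5]
opening: 0.0124
grip_force: 87.7
t: 25.55
tool_pos: [0.4908, 0.1022, 0.1543]
tool_rot: [2.93, 1.134, 0.0]
contact_force: [0.0, 0.3, -6.3]
opening: 0.012
grip_force: 87.7
t: 26.05
tool_pos: [0.4908, 0.1022, 0.1543]
tool_rot: [2.727, 1.559, 0.0]
contact_force: [0.5, -0.8, -5.0]
opening: 0.0122
grip_force: 87.7
t: 26.55
tool_pos: [0.4908, 0.1022, 0.1543]
tool_rot: [2.522, 1.873, 0.0]
contact_force: [0.1, -0.0, -4.5]
opening: 0.0121
grip_force: 87.7
t: 27.05
tool_pos: [0.4908, 0.1022, 0.1543]
tool_rot: [-2.517, -1.88, -0.0]
contact_force: [-0.1, -0.5, -5.8]
opening: 0.0124
grip_force: 87.7
t: 27.55
tool_pos: [0.4908, 0.1022, 0.1543]
tool_rot: [-2.517, -1.88, 0.0]
contact_force: [-0.3, -0.3, -5.1]
opening: 0.0123
grip_force: 87.7
shift [0.0, 0.0, -0.0] turn [-0.0, -0.0, 0.0087] curyaw -16.5 q6 0.345 pos [0.4908 0.1022 0.1543]
27.6 [-0.00237624 -0.00073813  0.00061815  0.00029125  0.00072643  0.0044116 ] [-0.02471446 -0.01532343  0.03059735]
tilt 0.0022400706971417795
```

```bash
python3 - <<'E'
from h import *
import pickle
a=cv2.imread('pics/l1.png')[:, :400]; b=cv2.resize(pickle.load(open('w9.pkl','rb'))['image'],(400,300))
for n,(x,y,w,h) in dict(rollL=(84,152,45,45),rollR=(268,152,48,45),bartop=(174,95,48,22),dish=(145,110,100,80)).items():
    t=cv2.matchTemplate(b[max(y-12,0):y+h+12,x-12:x+w+12],a[y:y+h,x:x+w],cv2.TM_CCOEFF_NORMED);_,s,_,p=cv2.minMaxLoc(t);print(n,round(s,2),p[0]-12,p[1]-12)
# ball in scene camera: dark circle in bright dish, expected pixel
d=cam('scene'); z=.1543-.0526+.003
u,v=proj(d,[.491,.102,z+.02]); r=d['fx']*.012/np.linalg.norm(d['W'][:3,3]-[.491,.102,z]);print('ball expected',u,v,'r',r)
g=cv2.cvtColor(d['image'],cv2.COLOR_BGR2GRAY)[int(v)-8:int(v)+9,int(u)-16:int(u)+17];print(g[::2,::2])
E
```

```text
rollL 0.57 2 -2
rollR 0.95 0 0
bartop 0.85 0 0
dish 0.62 0 1
ball expected 190.0327220332041 167.28937648499507 r 4.116314175628144
[[ 74  59  55  86  79  86  93  90 102 105 108 107 100  65  72  99 143]
 [ 79  64  62  74  94  81  84 100 102 105 110 134 118  64  70  85 128]
 [ 78  61  55  65  76  82  90 102  97 111 122 126 113  68  69  70  90]
 [ 74  62  68  88 110 118 111 111 107 102 111 114 147 108  68  70 102]
 [ 78 107 117 122 121 120 106 121 118  93 140 181 188 121  65  74 175]
 [109 116 115 119 119 118  99 107 109  85 155 190 185 124  63  75 165]
 [115 116 113 109 117 116 118  90  89  93 121 173 177 134  64  66 112]
 [120 126 127 171 174 174 180 175 176 177 177 137 128 111  76  62  67]
 [161 158 167 166 168 165 176 171 167 160 152 141  89  81  64  65  87]]
```

```bash
python3 -c "
from station import job,ctrl
print(ctrl.get_obs()['contact_force']); print(job.finish_job())"
```

```text
[-0.4586495  -0.67506746 -6.38159033]
the job is handed in; nothing more can be done
None
```

I handed the job in at about 28 s: both rollers are in their bores and the tray is held level about 10 cm above the mat, turned crosswise, but I viewed 12 pictures against the limit of 10, so after the turn the ball and left roller were checked only by image code and the measured weight.

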